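# Tip the teaspoon out of its deep tube

## Task

The teaspoon has slid down into one of the two steel tipping tubes, too deep to grip. Push that tube's top over towards the chopping board until the teaspoon slides out onto the board, then let the tube swing back upright. Leave the other tube, with the peeler in it, standing; the teaspoon should end lying on the board.

Things in the scene. Friction and masses are not known exactly. Their poses are not given: they have to be found in the camera images.
- teaspoon: plain steel teaspoon, 138 x 28 x 12 mm, about 20 g; origin at the middle of its length, x along it. It starts standing in spoon_tube, bowl up, its top about 37 mm below the rim. It slides out, within a second, once the mouth points well below level, near the tube's stop, and drops on the board
- chopping_board: wooden chopping board, 230 (its x) x 340 (its y) x 22 mm, fixed, lying flat on the worktop; origin at the centre of its underside. Both tubes stand side by side along one long side of it (its +x side) and tip towards it
- spoon_tube: steel tube with the teaspoon: 56 mm outside, 180 long, slippery. Hangs upright on a level pivot; origin there, on its axis, 175 mm above the worktop; rim 120 mm above it, bottom 60 below. z to its mouth, y along the pivot. The top tips only to its -x side (to the board), 0 to 2.0 rad (stop): push it from its +x side, above the pivot, then down. A weak spring (under 6 N) rights it when let go
- other_tube: the same kind of tube with the same axes, about 170 mm beside the first; holds a peeler whose black handle nearly reaches the rim. Leave it alone. Which is nearer the robot varies. Each tube hangs between the cheeks (34 mm deep, 12 thick, 104 over the outsides, tops 192 mm above the worktop) of its own fixed wooden stand, foot 100 x 124 x 12 mm

How it is judged (in metres and radians):
On the way:
1. the tube with the teaspoon is tipped past level towards the board (angle between spoon_tube's own z axis and vertical above 1.65 rad), for 0.1 s.
At the end, for the whole second after the job is handed in: The teaspoon lies at rest on the chopping board (its middle over the board and less than 28 mm above the board's top), its tube is upright again and the other tube is upright, both within 0.2 rad (x of teaspoon in the frame of chopping_board between -0.115 and 0.115 m and y of teaspoon in the frame of chopping_board between -0.17 and 0.17 m and z of teaspoon in the frame of chopping_board between 0.015 and 0.05 m and linear speed of teaspoon below 0.03 m/s and angle between each of spoon_tube, other_tube's own z axis and vertical below 0.2 rad); the robot touches nothing.
It fails at once if the other tube is tipped by more than 0.4 rad (angle between other_tube's own z axis and vertical above 0.4 rad).
It also fails if it takes over 35 s, if anything falls off the work surface, if the arm or the gripper's body presses on something with over 40 N, if the wrist force passes 120 N, or if a joint passes its speed limit or range.

## Robot

A 6-joint arm with a two-finger parallel gripper is mounted at the origin on a cart in front of the work surface, level with it; the furniture and walls round the work are solid. World frame = base frame: x ahead of the robot, y to its left, z up, the work surface at z = 0. Lengths are in mm, angles in rad, forces in N, time in s.
With the tool pointing down it reaches from about 300 to 775 mm from the base axis. Payload 14.6 kg.
Tool frame: the origin (TCP) lies between the finger pads; the fingertips stand 19 mm ahead of it and the grasp point (between the pads) is the TCP; z points along the fingers, y is the line along which they close (so a half turn about z gives the same grasp; the last joint's range is limited). The gripper opens to 94 mm and grips with 3 to 60 N. Pads are 16 mm wide; open, the fingers measure 119 mm over their backs; the gripper's body (75 mm by 177 mm) begins 78 mm behind the grasp point.
Start: joints at [1.216, 0.3, 1.521, -0, 1.321, -0.067], TCP at [156.111, 527.369, 186.346] pointing down, gripper open.
Joint ranges: [-3.03, 3.03], [-0.79, 2.21], [0.23, 2.52], [-1.04, 4.18], [0, 3.07], [-2.55, 2.55]. Speed limits (rad/s): [2.22, 2.22, 2.57, 3.14, 3.14, 3.14].

## Interface

Orientations are given as [roll, pitch, yaw] about the fixed x, y, z axes, in that order (R = Rz(yaw) Ry(pitch) Rx(roll)).
In Python, from cell import monitor, imaging, job, find_in, trace gives the robot as it stands. The module is installed in compiled form; this text tells all that it offers.
- The arm moves only by the tool arm_command, never from a script. Its argument "steps" is a list of rows, each a list of 5 numbers: the opening, from 0 (shut) to 1 (fully open), then the shift along the tool's x, y, z in mm, then the turn about the tool's z in degrees. In form: [[gripper, dx, dy, dz, turn], ...]. A call has 1 to 20 rows; each row is the pose to reach, as a shift and turn from the pose commanded when the call began, along the tool's axes at that moment; what a row does not reach only later rows make up. A row lasts 1/8 s, in which the tool goes at most 62.5 mm and 10.7 degrees, less where a joint would pass 70% of its speed; a pose out of reach is approached as far as the arm can. A call with a gripper value outside its range is refused whole. The fingers move at their own pace and stop on an object; "force" is the grip in N (left out, the last holds). Time passes only in rows, so rows that repeat a pose let the fingers close. It gives the time, the measured TCP pose, the force, the opening and the grip force at its end, in the units of the state.
- monitor.read_state(): the state, without advancing time (a new reading comes with each control period).
- imaging.camera(name): name is "scene" or "top" or "wrist"; returns a dict with "img" (384x512x3 uint8, red, green, blue), "mtx" (3x3 intrinsics, pixels), "D" ([k1, k2, p1, p2, k3] as OpenCV has them; the pictures are not rectified), "view" (4x4, takes a point from world to camera coordinates). Camera axes: x right, y down, z forward; pixel columns grow to the right and rows downward; lengths in mm; the calibration is good to about 2 mm. A picture is of the moment at which its call begins. There is no depth.
- job.sign_off(): hands the job in; it is judged then, once.
Trained networks look in a picture, given as the dict that the camera call returned (one of the last four; its "shot" number tells which), for a name from the list of things; names that differ only in an ending like _2 or _b are one class to them, and where a whole thing is asked for, a point or a joint stands for the part that bears it (a point fixed in the world has none). Each returns a list of dicts, best first, with "p" (0 to 1); they miss things now and then, are a little off and sometimes report something else, mostly with a low value. They report only what shows in the picture. A call takes as long as a camera call.
- find_in(picture, target): "rect" ([centre column, centre row, width, height] in pixels, round what is visible of it).
- trace(picture, target): "region" (384x512 bool, what is visible of it) and "rect" ([centre column, centre row, width, height] in pixels, round what is visible of it).
The state is a dict: "clock": time; "joints": joint angles; "qd": joint speeds; "effort": joint torques, N m; "eef_pos": TCP position; "eef_rot": TCP orientation; "wrist_force": force on the tool from outside, world axes, zero at the start; "moment": the same for the moment, N m; "finger_gap": finger opening in mm; "finger_force": force on a finger pad.
Only numpy, scipy, OpenCV 4.12 (cv2) and the standard library are available. Lean on these libraries where they do the work, as an engineer would, in place of code of your own. Each camera call takes 0.05 s, during which the arm holds its last target. There are 200 camera calls.

## Working session

There is one attempt and no reset: what is moved stays moved. The work goes in short steps, Python scripts to look and compute and a tool call to move; the robot and the scene stay as the last step left them, time stands still between calls to the robot, and variables do not carry over. Pictures are saved under pics/ and viewed, at most 11 in all, crops included, and the job is handed in when it is done.

Besides the shell and the picture viewer there is one more tool, called after ">>>" as name(argument=value, ...) on one line, values as JSON. arm_command: Moves the arm, as the interface text tells. Its arguments: {"type":"object","properties":{"steps":{"type":"array","items":{"type":"array","items":{"type":"number"}}},"force":{"type":"number"}},"required":["steps"]}

```bash
mkdir -p pics
cat > h.py <<'E'
import numpy as np, cv2
from cell import monitor, imaging, job, find_in, trace
def ray(c,uv):
    p=cv2.undistortPoints(np.array([[uv]],float),c["mtx"],c["D"])[0,0]
    R=c["view"][:3,:3];t=c["view"][:3,3]
    return -R.T@t, R.T@np.array([p[0],p[1],1])
def atz(c,uv,z):
    o,d=ray(c,uv); return o+d*(z-o[2])/d[2]
def proj(c,P):
    r,_=cv2.Rodrigues(c["view"][:3,:3]); return cv2.projectPoints(np.array(P,float).reshape(-1,3),r,c["view"][:3,3].copy(),c["mtx"],c["D"])[0][:,0]
E
python3 - <<'E'
from h import *
s=monitor.read_state(); print(s["clock"],s["eef_pos"],s["eef_rot"])
ims=[]
for n in ["scene","top"]:
    c=imaging.camera(n); ims.append(c["img"]); print(n,"cam",np.round(ray(c,[256,192])[0]))
    for t in ["spoon_tube","other_tube","chopping_board","teaspoon"]:
        for r in find_in(c,t)[:3]: print(t,round(r["p"],2),np.round(r["rect"]))
im=np.vstack(ims)[:,:,::-1]
cv2.imwrite("pics/a.png",np.hstack([i[:,:,::-1] for i in ims])[:, :] if 0 else cv2.resize(ims[0][:,:,::-1],(800,600)))
cv2.imwrite("pics/b.png",cv2.resize(ims[1][:,:,::-1],(800,600)))
E
```

```text
0.0 [156.02860515 527.09885785 185.79613033] [-3.14042203e+00 -3.67324888e-05  2.85378872e+00]
scene cam [ -68. -261.  592.]
spoon_tube 0.71 [280. 146.  38.  99.]
other_tube 0.73 [245. 185.  39. 115.]
chopping_board 0.75 [185. 244. 135. 116.]
top cam [450.  82. 975.]
spoon_tube 0.7 [244. 113.  44.  66.]
other_tube 0.78 [265. 219.  46.  51.]
chopping_board 0.92 [185. 193. 136. 182.]
teaspoon 0.56 [233. 109.   9.  13.]
```

View pics/a.png

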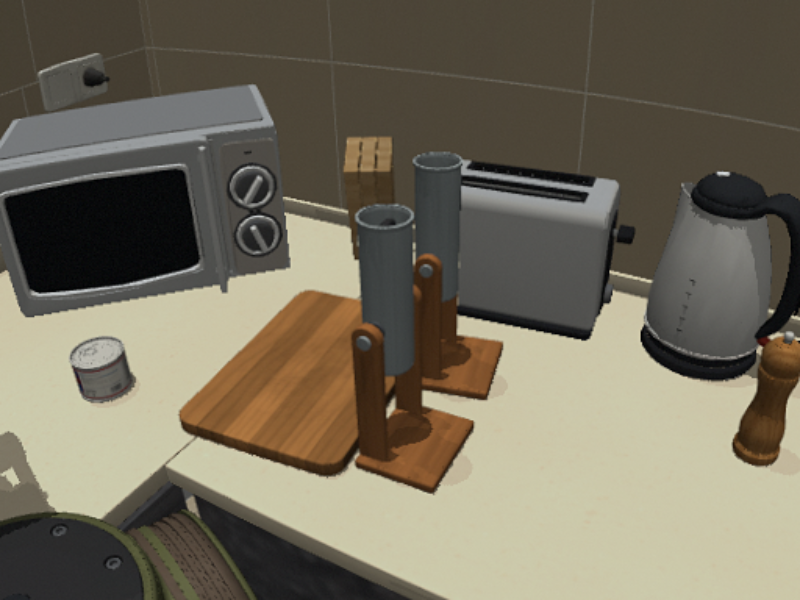

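View pics/b.png

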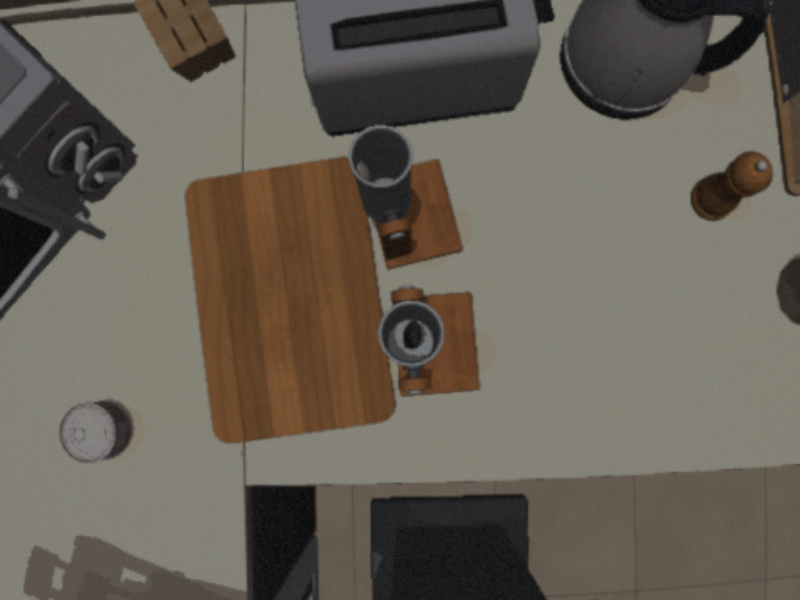

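The scene and top pictures show two tubes. In the top picture (800x600 scale), the far tube's rim at (380,157) is open with a bright spoon sliver at (365,172). The near tube's rim at (412,333) holds a black handle, so it is the peeler tube. The spoon tube is therefore the far one, and the board lies to the left (+y).

Run:
```python
from h import *
c=imaging.camera("top"); k=.64
for n,uv,z in [("rimS",(380,157),295),("rimO",(412,333),295),("cheekS",(396,228),185),("cheekO1",(407,294),185),("cheekO2",(415,384),185),("b",(187,185),22),("b",(213,440),22),("b",(395,416),22),("b",(366,158),22),("footS",(439,160),12),("footS",(461,249),12),("footS",(389,267),12),("footO",(471,293),12),("footO",(478,388),12),("footO",(400,395),12),("toaster_front",(330,132),0),("toaster_front",(520,105),0),("tt",(303,40),190),("ttfront",(318,65),190),("ttfront",(538,43),190),("toasterRightTop",(538,43),190)]:
    print(n,np.round(atz(c,(uv[0]*k,uv[1]*k),z)))
s=imaging.camera("scene")
print("scene rims",proj(s,atz(c,(380*k,157*k),295))/k,proj(s,atz(c,(412*k,333*k),295))/k)
print("scene toaster",[np.round(atz(s,(u*k,v*k),z)) for u,v,z in [(590,333,0),(462,305,0)]])
for t in ["spoon_tube","other_tube"]:
  for q in (c,s):
    for r in trace(q,t)[:2]: print(t,r["p"],r["rect"])
```

```text
rimS [647. 103. 295.]
rimO [487.  78. 295.]
cheekS [602.  91. 185.]
cheekO1 [533.  81. 185.]
cheekO2 [441.  75. 185.]
b [698. 361.  22.]
b [374. 326.  22.]
b [400.  99.  22.]
b [726. 129.  22.]
footS [724.  35.  12.]
footS [607.  11.  12.]
footS [586. 103.  12.]
footO [551.   0.  12.]
footO [432.  -5.  12.]
footO [425.  92.  12.]
toaster_front [769. 177.   0.]
toaster_front [800. -75.   0.]
tt [813. 187. 190.]
ttfront [783. 171. 190.]
ttfront [803. -68. 190.]
toasterRightTop [803. -68. 190.]
scene rims [[436.46415367 159.82860193]] [[385.0597902  214.87021222]]
scene toaster [array([820., -65.,   0.]), array([803., 136.,   0.])]
spoon_tube 0.86 [242.7, 111.1, 44.0, 66.1]
spoon_tube 0.62 [281.4, 144.3, 33.1, 89.5]
other_tube 0.6 [262.9, 218.1, 44.6, 49.2]
other_tube 0.56 [245.2, 184.8, 39.1, 110.9]
```

>>> arm_command(steps=[[0, 0, 0, -60, 0], [0, 0, 0, -120, 0], [0, 0, 0, -180, 0], [0, 0, 0, -195, 0], [0, -50, -27, -195, -3], [0, -100, -53, -195, -6], [0, -150, -80, -195, -9], [0, -200, -107, -195, -12], [0, -250, -133, -195, -15], [0, -300, -160, -195, -18], [0, -350, -187, -195, -21], [0, -400, -213, -195, -24], [0, -450, -240, -195, -28], [0, -500, -267, -195, -28], [0, -550, -293, -195, -28], [0, -600, -320, -195, -28], [0, -628, -335, -195, -28], [0, -628, -335, -195, -28]], force=30)

```text
clock: 3.05
eef_pos: [664.2, 26.1, 378.5]
eef_rot: [3.141, -0.004, -2.943]
wrist_force: [0.5, 0.8, 0.2]
finger_gap: 0.1
finger_force: 0.0
```

>>> arm_command(steps=[[0, 0, 0, 60, 0], [0, 0, 0, 110, 0], [0, 0, 0, 120, 0], [0, 0, 20, 120, 0], [0, 0, 30, 119, 0], [0, 0, 37, 119, 0], [0, 0, 46, 118, 0], [0, 0, 55, 117, 0], [0, 0, 64, 116, 0], [0, 0, 73, 115, 0], [0, 0, 73, 115, 0]])

```text
clock: 4.42
eef_pos: [648.5, 100.1, 266.5]
eef_rot: [3.142, 0.0, -2.94]
wrist_force: [0.8, -0.9, 0.1]
finger_gap: -0.2
finger_force: 0.3
```

Run:
```python
from h import *
c=imaging.camera("scene"); s=monitor.read_state(); print(s["eef_pos"],s["wrist_force"],s["clock"])
cv2.imwrite("pics/c.png",cv2.resize(c["img"][40:280,160:480,::-1],(800,600)))
```

```text
[648.61646752  99.67167764 266.40835078] [-0.50470736 -0.60828836  0.31390069] 4.475
```

View pics/c.png

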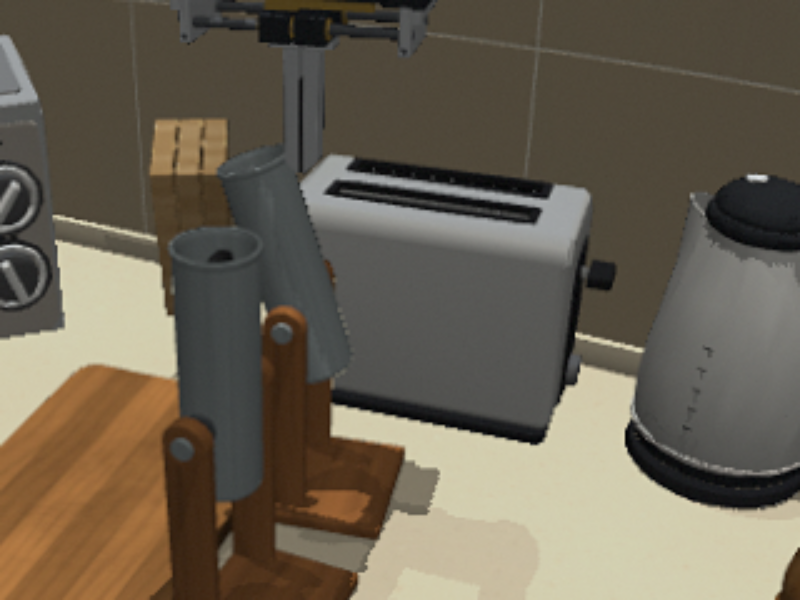

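The spoon tube (rim at (255,160) in the crop) leans about 30° to the board, with the closed fingers behind it. The peeler tube is untouched. I'll continue the arc.

>>> arm_command(steps=[[0, 0, 9, 2, 0], [0, 0, 18, 4, 0], [0, 0, 26, 8, 0], [0, 0, 34, 13, 0], [0, 0, 41, 19, 0], [0, 0, 48, 26, 0], [0, 0, 53, 34, 0], [0, 0, 58, 42, 0], [0, 0, 67, 47, 0], [0, 0, 76, 52, 0], [0, 0, 78, 57, 0], [0, 0, 78, 61, 0], [0, 0, 78, 62, 0], [0, 0, 78, 62, 0], [0, 0, 78, 62, 0], [0, 0, 78, 62, 0]])

```text
clock: 6.48
eef_pos: [633.1, 175.7, 204.4]
eef_rot: [-3.141, 0.0, -2.941]
wrist_force: [0.2, -0.6, 2.5]
finger_gap: 0.5
finger_force: 1.0
```

Run:
```python
from h import *
c=imaging.camera("scene"); s=monitor.read_state(); print(s["eef_pos"],s["wrist_force"],s["clock"])
cv2.imwrite("pics/d.png",cv2.resize(c["img"][60:300,100:420,::-1],(800,600)))
for r in find_in(c,"teaspoon")[:2]: print(r)
```

```text
[633.09308151 175.69385024 204.36944585] [-0.45878071 -0.44095175  1.28582288] 6.525
```

View pics/d.png

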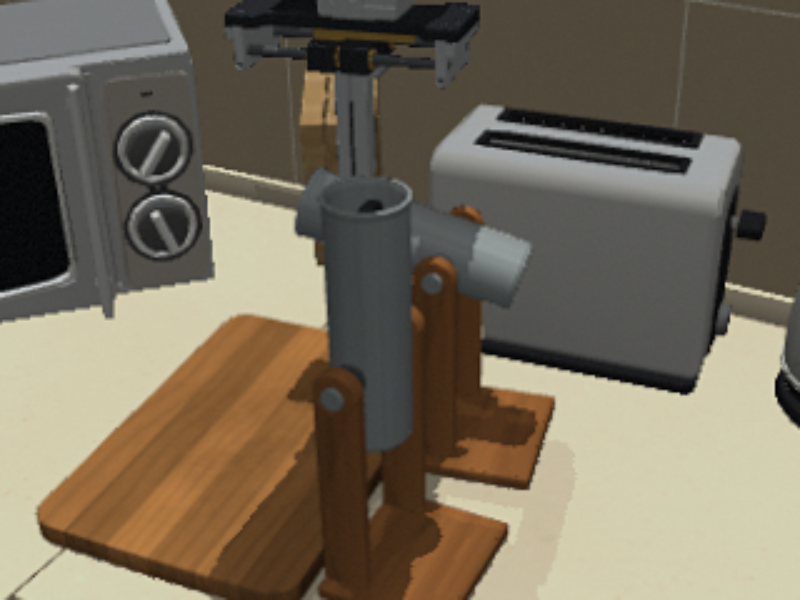

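Run:
```python
from h import *
c=imaging.camera("scene")
P=np.array([648,102,175.]);t=np.array([-.2,.98,0])
for a in (60,75,90,100,107,114):
    u=t*np.sin(np.radians(a))+np.array([0,0,np.cos(np.radians(a))])
    print(a,np.round((proj(c,[P+120*u,P-60*u])-[100,60])*2.5))
```

```text
60 [[321. 166.]
 [513. 293.]]
75 [[309. 198.]
 [521. 278.]]
90 [[306. 233.]
 [524. 261.]]
100 [[310. 256.]
 [524. 249.]]
107 [[314. 271.]
 [522. 240.]]
114 [[321. 287.]
 [519. 232.]]
```

Run:
```python
from h import *
c=imaging.camera("scene");d=imaging.camera("top")
tip=[633,175.7,185]
print("tip scene crop",(proj(c,tip)-[100,60])*2.5)
a=cv2.resize(c["img"][110:230,200:360],(533,400));b=cv2.resize(d["img"][40:240,120:340],(440,400)) 
print("tip top",(proj(d,tip)-[120,40])*2)
cv2.imwrite("pics/e.png",cv2.resize(np.hstack([a,b])[:,:,::-1],(800,329)))
```

```text
tip scene crop [[357.71678669 227.99123029]]
tip top [[162.4888357 177.9820734]]
```

View pics/e.png

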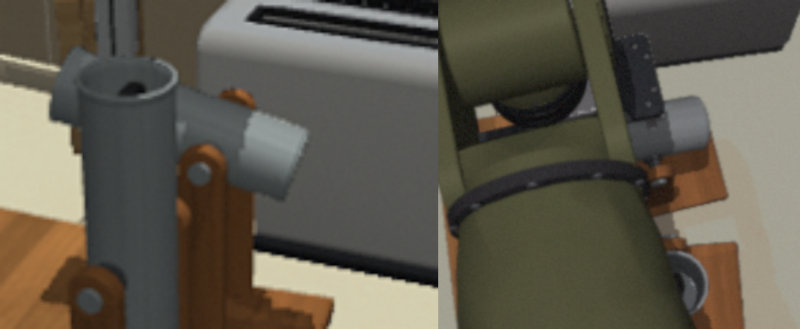

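Run:
```python
from h import *
c=imaging.camera("scene");d=imaging.camera("top")
rs={}
for n,q in (("s",c),("t",d)):
    for r in trace(q,"spoon_tube")[:2]:
        print(n,r["p"],np.round(r["rect"],1)); rs.setdefault(n,r["region"])
P0=np.array([648,102,175.])
from itertools import product
ph=np.linspace(0,2*np.pi,40)
def mask(q,P,yaw,a):
    t=np.array([-np.sin(yaw),np.cos(yaw),0]);b=np.array([np.cos(yaw),np.sin(yaw),0])
    u=t*np.sin(a)+np.array([0,0,np.cos(a)]);n=np.cross(u,b)
    pts=[P+h*u+28*(b*np.cos(f)+n*np.sin(f)) for h in (120,-60) for f in ph]
    m=np.zeros((384,512),np.uint8);cv2.fillConvexPoly(m,cv2.convexHull(proj(q,pts).astype(np.float32)).astype(int),1);return m>0
np.savez("m.npz",**rs)
best=[]
for dx,dy,yaw,a in product((-15,0,15),(-15,0,15),(.0,.1,.2,.3),np.radians(range(50,120,5))):
    sc=[]
    for n,q in (("s",c),("t",d)):
        if n in rs:
            m=mask(q,P0+[dx,dy,0],yaw,a); r=rs[n]; sc.append((r&~m).sum()/r.sum())
            # free background: penalise bottom end only
            if n=="s": m2=m.copy(); m2[:, :282]=0; sc.append((m2&~r).sum()/r.sum())
    best.append((sum(sc),dx,dy,yaw,round(np.degrees(a)),np.round(sc,2)))
best.sort(key=lambda x:x[0]); print(*best[:12],sep="\n")
```

```text
s 0.76 [264.9 155.4  97.1  59.6]
t 0.72 [260.7 119.9  54.   45.3]
(np.float64(0.09522716180842096), 0, 0, 0.2, 75, array([0.  , 0.07, 0.02]))
(np.float64(0.1243134123075558), 0, 0, 0.3, 75, array([0.02, 0.07, 0.04]))
(np.float64(0.12988930298593548), 0, 0, 0.3, 70, array([0.01, 0.08, 0.03]))
(np.float64(0.13963574249079375), 0, 0, 0.1, 80, array([0.01, 0.1 , 0.04]))
(np.float64(0.14064066728781224), 0, 0, 0.2, 80, array([0.03, 0.08, 0.02]))
(np.float64(0.14667576201251165), 0, 0, 0.2, 70, array([0.05, 0.07, 0.03]))
(np.float64(0.15915413283641688), 0, 0, 0.1, 75, array([0.03, 0.07, 0.05]))
(np.float64(0.17290252451306626), 0, 0, 0.3, 65, array([0.07, 0.08, 0.03]))
(np.float64(0.1976729224899064), 0, 0, 0.3, 80, array([0.07, 0.09, 0.04]))
(np.float64(0.20620258219086918), 0, 0, 0.1, 85, array([0.05, 0.12, 0.04]))
(np.float64(0.22319313190469853), 0, 0, 0.2, 65, array([0.1 , 0.08, 0.04]))
(np.float64(0.228537202182883), 0, 0, 0.0, 80, array([0.04, 0.1 , 0.09]))
```

Run:
```python
from h import *
c=imaging.camera("wrist"); s=monitor.read_state(); print(s["clock"],s["wrist_force"],s["finger_gap"])
print("tip",proj(c,[633,175.7,185]))
cv2.imwrite("pics/f.png",cv2.resize(c["img"][:,:,::-1],(800,600)))
```

```text
6.975 [ 0.43716065 -1.04745458  1.36384598] 0.3821541351357046
tip [[257.37907408 207.705452  ]]
```

View pics/f.png

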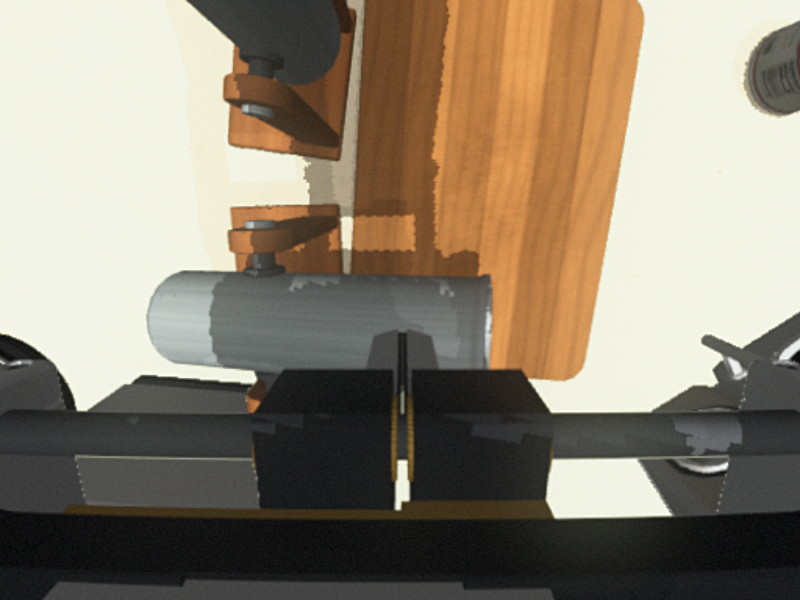

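```bash
cat >> h.py <<'E'
ph=np.linspace(0,2*np.pi,40); P0=np.array([648,102,175.])
def mask(q,yaw,a):
    t=np.array([-np.sin(yaw),np.cos(yaw),0]);b=np.array([np.cos(yaw),np.sin(yaw),0])
    u=t*np.sin(a)+np.array([0,0,np.cos(a)]);n=np.cross(u,b)
    pts=[P0+h*u+28*(b*np.cos(f)+n*np.sin(f)) for h in (120,-60) for f in ph]
    m=np.zeros((384,512),np.uint8);cv2.fillConvexPoly(m,cv2.convexHull(proj(q,pts).astype(np.float32)).astype(int),1);return m>0
def angle(names=("scene","wrist")):
    for nm in names:
        q=imaging.camera(nm); r=trace(q,"spoon_tube")
        if not r: print(nm,"none"); continue
        r=r[0]; g=r["region"]; sc=[]
        for d in range(-5,125,2):
            m=mask(q,.2,np.radians(d)); sc.append(((g&m).sum()/(g|m).sum(),d))
        print(nm,round(r["p"],2),[(round(s,2),d) for s,d in sorted(sc)[::-1][:3]])
E
python3 - <<'E'
from h import *
c=imaging.camera("wrist")
for z in (185,200,220,250): print(z,proj(c,[[633,175.7,z],[633-2.5,175.7+12.2,z],[633+2.5,175.7-12.2,z],[633-8,175.7-1.6,z]]).round(0).tolist())
print((np.array([[402,335],[370,370],[437,370]])*.64).round())
angle()
E
```

```text
185 [[257.0, 208.0], [272.0, 208.0], [242.0, 208.0], [257.0, 198.0]]
200 [[257.0, 213.0], [273.0, 213.0], [241.0, 213.0], [257.0, 203.0]]
220 [[257.0, 222.0], [275.0, 222.0], [240.0, 222.0], [257.0, 211.0]]
250 [[257.0, 239.0], [278.0, 239.0], [237.0, 239.0], [257.0, 226.0]]
[[257. 214.]
 [237. 237.]
 [280. 237.]]
scene 0.89 [(np.float64(0.5), 75), (np.float64(0.5), 77), (np.float64(0.5), 73)]
wrist 0.6 [(np.float64(0.81), 89), (np.float64(0.81), 81), (np.float64(0.81), 85)]
```

Run:
```python
from h import *
c=imaging.camera("wrist")
cv2.imwrite("pics/g.png",cv2.resize(c["img"][165:255,200:320,::-1],(800,600),interpolation=cv2.INTER_CUBIC))
```

```text
(no output)
```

View pics/g.png

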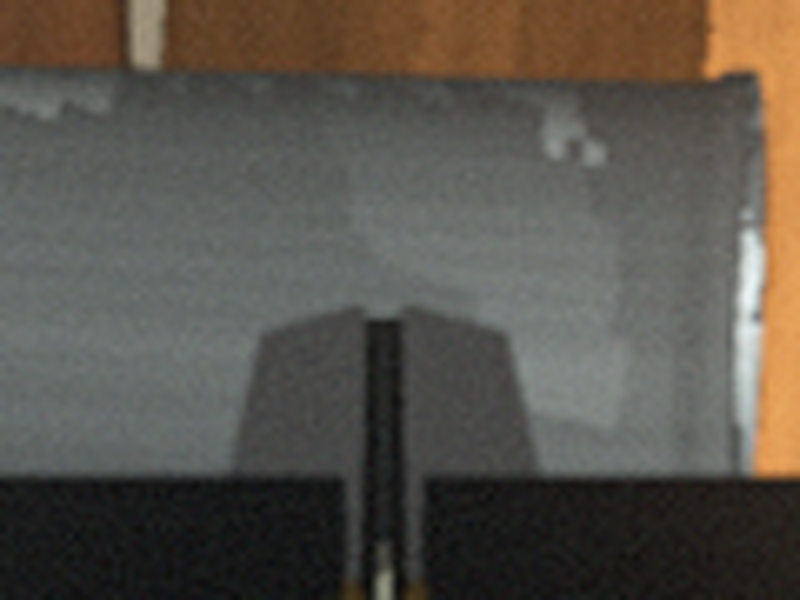

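The zoom shows the complete chamfered fingertips at about (385,310), resting on top of the tube rather than inside it. The tips are higher than I reckoned and the tube is only at about 80°. I'll press further down.

>>> arm_command(steps=[[0, 0, 0, 5, 0], [0, 0, 0, 10, 0], [0, 0, 0, 15, 0], [0, 0, 0, 20, 0], [0, 0, 0, 20, 0], [0, 0, 0, 20, 0]])

```text
clock: 8.02
eef_pos: [633.0, 175.6, 184.3]
eef_rot: [-3.141, -0.0, -2.941]
wrist_force: [-0.9, -1.1, 2.5]
finger_gap: 0.3
finger_force: 1.4
```

Run:
```python
from h import *
s=monitor.read_state(); print(s["eef_pos"],s["wrist_force"],s["clock"])
angle()
for n in("scene","wrist"):
    c=imaging.camera(n); print(n,[(round(r["p"],2),np.round(r["rect"])) for r in find_in(c,"teaspoon")[:2]],trace(c,"spoon_tube")[0]["rect"])
```

```text
[633.03807273 175.6272582  184.34500069] [-0.93300536 -1.07893708  2.46354929] 8.025
scene 0.95 [(np.float64(0.52), 91), (np.float64(0.52), 89), (np.float64(0.51), 93)]
wrist 0.78 [(np.float64(0.8), 93), (np.float64(0.8), 95), (np.float64(0.8), 97)]
scene [] [263.8, 158.1, 99.8, 39.9]
wrist [] [195.1, 211.6, 250.5, 100.2]
```

>>> arm_command(steps=[[0, 0, 0, 5, 0], [0, 0, 0, 10, 0], [0, 0, 0, 15, 0], [0, 0, 0, 19, 0], [0, 0, 0, 19, 0], [0, 0, 0, 19, 0], [0, 0, 0, 19, 0]])

```text
clock: 9.4
eef_pos: [633.0, 175.9, 165.5]
eef_rot: [3.142, -0.0, -2.941]
wrist_force: [-1.9, 1.7, 4.1]
finger_gap: 0.5
finger_force: 2.4
```

Run:
```python
from h import *
s=monitor.read_state(); print(s["eef_pos"],s["wrist_force"],s["clock"])
angle()
for n in("scene","wrist"):
    c=imaging.camera(n); print(n,[(round(r["p"],2),np.round(r["rect"])) for r in find_in(c,"teaspoon")[:2]],trace(c,"spoon_tube")[0]["rect"])
cv2.imwrite("pics/i.png",cv2.resize(c["img"][:,:,::-1],(640,480)))
```

```text
[633.00356681 175.87253975 165.46630422] [-1.93693858  1.66862081  4.13831037] 9.4
scene 0.85 [(np.float64(0.51), 105), (np.float64(0.51), 103), (np.float64(0.5), 107)]
wrist 0.57 [(np.float64(0.8), 105), (np.float64(0.8), 107), (np.float64(0.8), 109)]
scene [] [265.5, 161.4, 99.8, 38.8]
wrist [] [185.8, 216.1, 276.8, 98.1]
```

View pics/i.png

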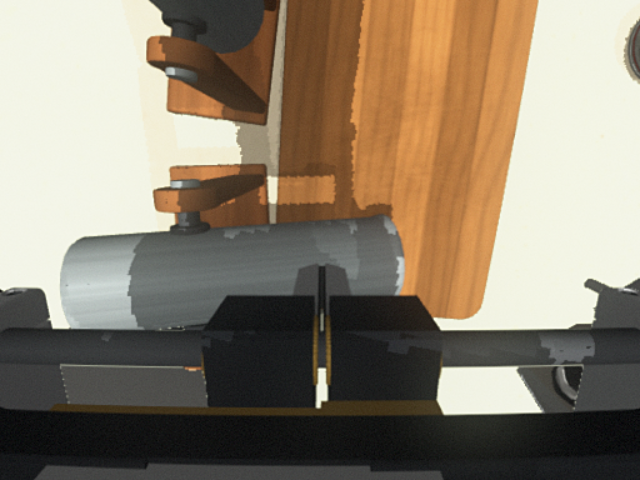

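The tube is at about 106°, with its mouth at (400,265) now below level. No spoon shows yet, so I'll press a little further towards the stop.

>>> arm_command(steps=[[0, 0, 0, 3, 0], [0, 0, 0, 6, 0], [0, 0, 0, 8, 0], [0, 0, 0, 8, 0], [0, 0, 0, 8, 0], [0, 0, 0, 8, 0], [0, 0, 0, 8, 0], [0, 0, 0, 8, 0]])

```text
clock: 10.9
eef_pos: [633.1, 175.7, 157.4]
eef_rot: [-3.141, 0.0, -2.941]
wrist_force: [-0.0, 2.6, 4.3]
finger_gap: 0.4
finger_force: 2.3
```

Run:
```python
from h import *
s=monitor.read_state(); print(s["eef_pos"],s["wrist_force"],s["clock"])
angle()
for n in("scene","wrist"):
    c=imaging.camera(n); print(n,[(round(r["p"],2),np.round(r["rect"])) for r in find_in(c,"teaspoon")[:2]],trace(c,"spoon_tube")[0]["rect"])
```

```text
[633.08977217 175.71538692 157.41250386] [-0.01435552  2.58776776  4.27766125] 10.9
scene 0.97 [(np.float64(0.47), 111), (np.float64(0.47), 109), (np.float64(0.46), 113)]
wrist 0.75 [(np.float64(0.78), 111), (np.float64(0.78), 113), (np.float64(0.77), 109)]
scene [(0.44, array([205., 202.,  29.,  15.]))] [266.2, 161.8, 100.1, 44.1]
wrist [(0.62, array([340., 180.,  47.,  28.]))] [177.1, 215.4, 285.8, 98.5]
```

Run:
```python
from h import *
for n in("scene","wrist"):
    c=imaging.camera(n)
    for r in find_in(c,"teaspoon")[:1]: print(n,r["p"],np.round(r["rect"]),np.round(atz(c,r["rect"][:2],27)))
cv2.imwrite("pics/j.png",cv2.resize(c["img"][:,:,::-1],(640,480)))
```

```text
scene 0.54 [197. 207.   5.   3.] [616. 294.  27.]
wrist 0.87 [340. 181.  44.  26.] [612. 275.  27.]
```

View pics/j.png

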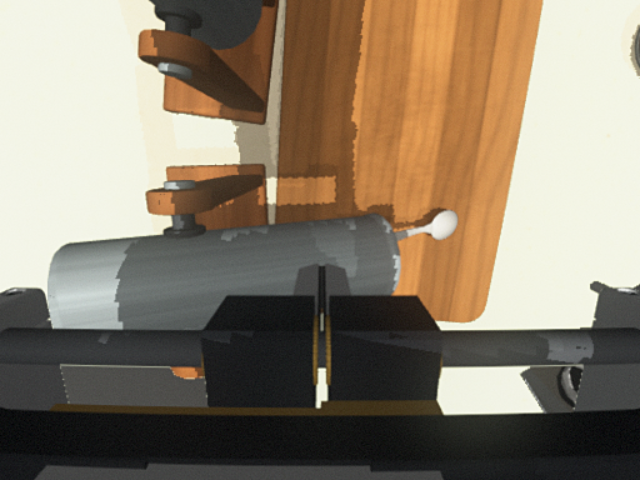

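Run:
```python
from h import *
c=imaging.camera("wrist"); d=imaging.camera("scene")
r=trace(c,"teaspoon")[0]; v,u=np.nonzero(r["region"]); print(r["p"],np.round(r["rect"],1))
i=np.argmax(u); p=atz(c,(u[i],v[i]),27); q=p-P0; print("tip",np.round(p),"t",q@[-.2,.98,0],"a",q@[.98,.2,0])
i=np.argmin(u); p=atz(c,(u[i],v[i]),27); print("handle end visible, z27",np.round(p),"t",(p-P0)@[-.2,.98,0])
# bowl: width check via minAreaRect
x=u>u.max()-16; print("bowl width px",np.ptp(v[x]),"mm/px@27",np.linalg.norm(atz(c,(350,180),27)-atz(c,(351,180),27)))
for r in trace(d,"teaspoon")[:2]: print(r["p"],np.round(r["rect"],1),r["region"].sum())
im=cv2.resize(np.vstack([c["img"][140:230,260:400],d["img"][150:240,160:300]])[:,:,::-1],(560,720)); cv2.imwrite("pics/k.png",im[:600] if 0 else cv2.resize(im,(466,600)))
```

```text
0.83 [340.8 179.6  46.9  28.9]
tip [596. 303.  27.] t 207.3457487749061 a -10.732860408323898
handle end visible, z27 [624. 248.  27.] t 147.67497581324935
bowl width px 23 mm/px@27 1.2439818738368846
```

View pics/k.png

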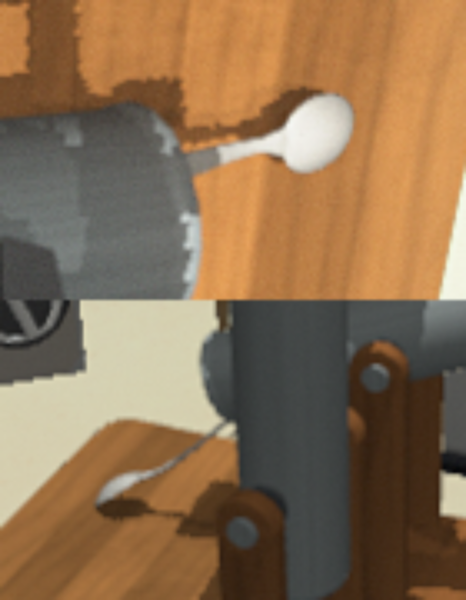

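The spoon's bowl rests on the board, at (325,130) in the wrist part and (125,488) in the scene part. The handle end still leans on the tube's mouth by only a few mm. Raising the tube slowly should let it drop.

>>> arm_command(steps=[[0, 0, 0, -4, 0], [0, 0, 0, -8, 0], [0, 0, 0, -12, 0], [0, 0, 0, -16, 0], [0, 0, 0, -20, 0], [0, 0, 0, -24, 0], [0, 0, 0, -28, 0], [0, 0, 0, -28, 0], [0, 0, 0, -28, 0]])

```text
clock: 12.92
eef_pos: [633.0, 176.1, 185.3]
eef_rot: [3.141, 0.0, -2.941]
wrist_force: [-0.4, 2.1, 4.1]
finger_gap: 0.6
finger_force: 1.7
```

Run:
```python
from h import *
s=monitor.read_state(); print(s["eef_pos"],s["wrist_force"],s["clock"])
angle()
c=imaging.camera("wrist"); d=imaging.camera("scene")
for n,q in (("w",c),("s",d)):
    for r in trace(q,"teaspoon")[:1]:
        v,u=np.nonzero(r["region"]); ends=[(u[i],v[i]) for i in (np.argmin(u),np.argmax(u))]
        print(n,r["p"],np.round(r["rect"]),[np.round(atz(q,e,26)) for e in ends])
```

```text
[633.04222951 176.12368432 185.29010187] [-0.37625836  2.13026598  4.13257037] 12.925
scene 0.81 [(np.float64(0.51), 89), (np.float64(0.51), 91), (np.float64(0.5), 87)]
wrist 0.94 [(np.float64(0.8), 97), (np.float64(0.8), 99), (np.float64(0.8), 95)]
w 0.7 [324. 164.  68.  29.] [array([620., 219.,  26.]), array([578., 300.,  26.])]
s 0.5 [205. 215.  39.   9.] [array([581., 301.,  26.]), array([621., 224.,  26.])]
```

>>> arm_command(steps=[[0, 0, 0, -10, 0], [0, 0, 0, -20, 0], [0, 0, 0, -30, 0], [0, 0, -11, -35, 0], [0, 0, -20, -40, 0], [0, 0, -25, -48, 0], [0, 0, -30, -56, 0], [0, 0, -37, -63, 0], [0, 0, -44, -69, 0], [0, 0, -52, -74, 0], [0, 0, -60, -78, 0], [0, 0, -69, -80, 0], [0, 0, -78, -82, 0], [0, 0, -87, -81, 0], [0, 0, -96, -80, 0], [0, 0, -105, -79, 0], [0, 0, -114, -78, 0], [0, 0, -125, -78, 0], [0, 0, -140, -78, 0], [0, 0, -155, -78, 0]])

```text
clock: 15.82
eef_pos: [664.2, 22.9, 263.4]
eef_rot: [-3.142, 0.0, -2.941]
wrist_force: [-0.3, 0.2, -0.2]
finger_gap: 0.8
finger_force: 0.0
```

>>> arm_command(steps=[[0, 0, 0, -40, 0], [0, 0, 0, -80, 0], [0, 0, 0, -120, 0], [0, 0, 0, -140, 0], [0, 0, 0, -140, 0], [0, 0, 0, -140, 0]])

```text
clock: 16.58
eef_pos: [664.0, 23.7, 401.8]
eef_rot: [3.141, -0.002, -2.941]
wrist_force: [0.2, 0.0, -0.6]
finger_gap: 0.3
finger_force: 0.0
```

Run:
```python
from h import *
s=monitor.read_state(); print(s["eef_pos"],s["wrist_force"],s["clock"])
angle(("scene",))
c=imaging.camera("wrist"); d=imaging.camera("scene"); t=imaging.camera("top")
for n,q in (("w",c),("s",d),("t",t)):
    for r in trace(q,"teaspoon")[:1]:
        v,u=np.nonzero(r["region"]); ends=[(u[i],v[i]) for i in (np.argmin(u),np.argmax(u))]
        print(n,r["p"],np.round(r["rect"]),[np.round(atz(q,e,26)) for e in ends])
cv2.imwrite("pics/l.png",cv2.resize(d["img"][60:300,100:420,::-1],(800,600)))
```

```text
[664.04317784  23.65972921 401.82216201] [ 0.17951218  0.03046311 -0.56810145] 16.575
scene 0.57 [(np.float64(0.8), 1), (np.float64(0.78), -1), (np.float64(0.75), 3)]
w 0.85 [364. 154.  54.  25.] [array([634., 190.,  26.]), array([581., 301.,  26.])]
s 0.54 [197. 215.  22.   7.] [array([583., 297.,  26.]), array([603., 259.,  26.])]
t 0.71 [179. 159.  60.  40.] [array([591., 301.,  26.]), array([647., 181.,  26.])]
```

View pics/l.png

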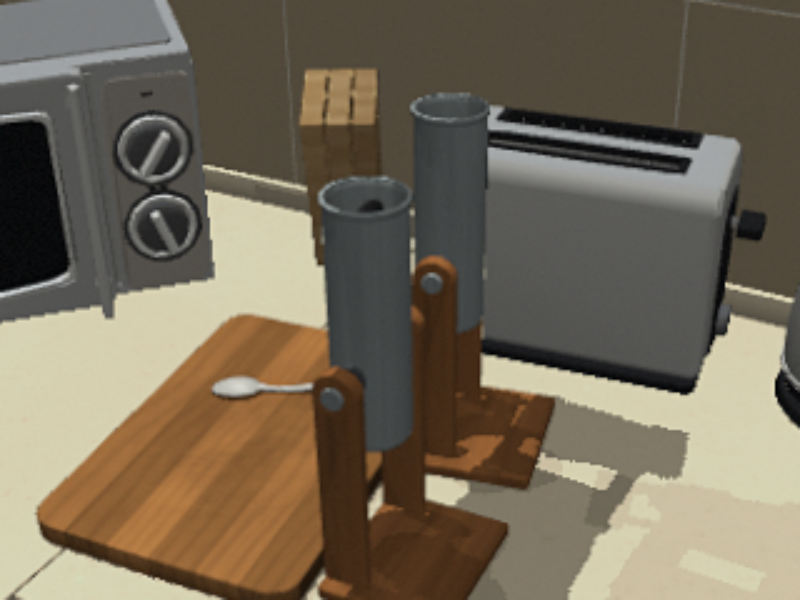

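The picture shows the spoon flat on the board, with its bowl at (240,387) and its middle near (615,243) mm in the world frame. Both tubes stand upright and the arm is clear.

```bash
python3 -c "
from cell import job
print(job.sign_off())"
```

```text
the job is handed in; nothing more can be done
None
```

The teaspoon lies on the chopping board, its tube has swung back upright, the peeler tube was left standing, and the job is handed in (about 17 s on the clock; no verdict was returned).

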